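Put the stacked bisque lids on their jars

TASK

The four fired lids are stacked on the banding wheel: take the stack apart from the top and put each lid on the jar of its own shape and size, blue side up, spigot in the mouth so that it lies flat on the rim, the square and the oblong lid turned so that their sides line up with the jar's. Set the lids down rather than dropping them, let go of them all, leave the jars standing where they are, and do not move the small bowl drying among them.

Things in the scene. Friction and masses are not known exactly. Their poses are not given: they have to be found in the camera images.
- wheel: a potter's banding wheel (low metal turntable, fixed, does not turn) that carries the stack of four lids: top disc 140 mm across, 50 mm high in all; origin at the centre of its foot, on the table, z up
- lid_square: the square lid, at the bottom of the stack: plate 68 x 68 mm, spigot 38 x 38 mm; loose, about 120 g, terracotta, flat blue top, no knob. 20 mm tall: 12 mm plate over a centred 8 mm high spigot, on which it stands in the stack, within 5 mm of the wheel's axis, any yaw. Origin at the centre of the spigot's underside, z up (plate from z = 8 to 20 mm); x and y parallel to its sides
- lid_oblong: the oblong lid, second from the bottom: plate 92 (its x) x 46 (its y) mm, spigot 64 x 18 mm; loose, about 90 g, terracotta, flat blue top, no knob. 20 mm tall: 12 mm plate over a centred 8 mm high spigot, on which it stands in the stack, within 5 mm of the wheel's axis, any yaw. Origin at the centre of the spigot's underside, z up (plate from z = 8 to 20 mm); x and y parallel to its sides
- lid_round: the larger round lid, third from the bottom: plate 62 mm across, spigot 33 mm across; loose, about 80 g, terracotta, flat blue top, no knob. 20 mm tall: 12 mm plate over a centred 8 mm high spigot, on which it stands in the stack, within 5 mm of the wheel's axis, any yaw. Origin at the centre of the spigot's underside, z up (plate from z = 8 to 20 mm)
- lid_small: the small round lid, on top of the stack: plate 48 mm across, spigot 20 mm across; loose, about 50 g, terracotta, flat blue top, no knob. 20 mm tall: 12 mm plate over a centred 8 mm high spigot, on which it stands in the stack, within 5 mm of the wheel's axis, any yaw. Origin at the centre of the spigot's underside, z up (plate from z = 8 to 20 mm)
- jar_round: a round straight-sided jar, 58 mm across outside, 60 mm tall, round mouth 49 mm across; open, empty, unglazed terracotta, loose, about 300 g; origin at the centre of its underside, z up. Takes lid_round: spigot in the mouth with 8 mm of play all round, plate on the rim, the lid's origin then 52 mm above the jar's
- jar_small: a small round jar, 44 mm across outside, 55 mm tall, round mouth 36 mm across; open, empty, unglazed terracotta, loose, about 300 g; origin at the centre of its underside, z up. Takes lid_small: spigot in the mouth with 8 mm of play all round, plate on the rim, the lid's origin then 47 mm above the jar's
- jar_square: a square jar, 64 x 64 mm outside, 56 mm tall, square mouth 54 x 54 mm; open, empty, unglazed terracotta, loose, about 300 g; origin at the centre of its underside, z up; x and y parallel to its sides. Takes lid_square: spigot in the mouth with 8 mm of play all round, plate on the rim, the lid's origin then 48 mm above the jar's
- jar_oblong: an oblong jar, 88 (its x) x 42 (its y) mm outside, 52 mm tall, mouth 80 x 34 mm; open, empty, unglazed terracotta, loose, about 300 g; origin at the centre of its underside, z up; x and y parallel to its sides. Takes lid_oblong: spigot in the mouth with 8 mm of play all round, plate on the rim, the lid's origin then 44 mm above the jar's
- bowl: a small blue round glazed bowl left to dry on the table among the jars, loose, 76 mm across, 38 mm high; origin at the centre of its underside; not to be moved
There are look-alikes about, which are no part of the job. What is shaped like the lid_small but pink is not meant. Leave any yellow look-alike of the lid_square alone.

How it is judged:
At the end, for the whole second after the job is handed in: Each lid at rest on its own jar: within 12 mm of its centre, 3.5 mm of seated height, 4 degrees of level; square (any quarter turn) and oblong (either way round) within 15 degrees of the jar's sides. Jars upright and within 30 mm of their start, the bowl within 20 mm (horizontal distance between lid_round and jar_round below 0.012 m and z of lid_round in the frame of jar_round between 0.0485 and 0.0555 m and angle between each of lid_round, jar_round, lid_small, jar_small, lid_square, jar_square, lid_oblong, jar_oblong's own z axis and vertical below 0.07 rad and linear speed of each of lid_round, jar_round, lid_small, jar_small, lid_square, jar_square, lid_oblong, jar_oblong below 0.02 m/s and angular speed of each of lid_round, lid_small, lid_square, lid_oblong below 0.2 rad/s and distance of each of jar_round, jar_small, jar_square, jar_oblong from where it was at the start of the episode below 0.03 m and horizontal distance between lid_small and jar_small below 0.012 m and z of lid_small in the frame of jar_small between 0.0435 and 0.0505 m and horizontal distance between lid_square and jar_square below 0.012 m and z of lid_square in the frame of jar_square between 0.0445 and 0.0515 m and horizontal distance between lid_oblong and jar_oblong below 0.012 m and z of lid_oblong in the frame of jar_oblong between 0.0405 and 0.0475 m and angle between the x axis of lid_oblong and the x axis of jar_oblong, either way round below 0.26 rad and (angle between the x axis of lid_square and the x axis of jar_square, either way round below 0.26 rad or angle between the x axis of lid_square and the y axis of jar_square, either way round below 0.26 rad) and distance of bowl from where it was at the start of the episode below 0.02 m); the robot touches nothing.
It fails at once if a lid is dropped: it falls freely, out of the fingers, by more than about 25 mm ((linear speed of lid_round above 0.7 m/s and contact force between lid_round and the fingers below 0.05 N) or (linear speed of lid_small above 0.7 m/s and contact force between lid_small and the fingers below 0.05 N) or (linear speed of lid_square above 0.7 m/s and contact force between lid_square and the fingers below 0.05 N) or (linear speed of lid_oblong above 0.7 m/s and contact force between lid_oblong and the fingers below 0.05 N)).
It fails at once if a jar is pushed more than 30 mm from where it stood (distance of any of jar_round, jar_small, jar_square, jar_oblong from where it was at the start of the episode above 0.03 m).
It fails at once if the drying bowl is moved by more than 20 mm (distance of bowl from where it was at the start of the episode above 0.02 m).
It also fails if it takes over 115 s, if anything falls off the work surface, if the arm or the gripper's body presses on something with over 40 N, if the wrist force passes 120 N, or if a joint passes its speed limit or range.

ROBOT

A 6-joint arm with a two-finger parallel gripper is mounted at the origin on the work surface. World frame = base frame: x ahead of the robot, y to its left, z up, the work surface at z = 0. Lengths are in m, angles in rad, forces in N, time in s.
With the tool pointing down it reaches from about 0.375 to 0.9 m from the base axis. Payload 3.1 kg.
Tool frame: the origin (TCP) lies at the centre of the arm's flange, where the gripper is bolted on; the fingertips stand robot.tip_extent ahead of it and the grasp point (between the pads) lies 164 mm ahead of it (robot.tip_extent is the distance from the TCP to the fingertips, in m); z points along the fingers, y is the line along which they close (so a half turn about z gives the same grasp; the last joint's range is limited). The gripper opens to 87 mm and grips with 3 to 60 N. Pads are 19 mm wide; open, the fingers measure 117 mm over their backs; the gripper's body (75 mm by 190 mm) begins 51 mm behind the grasp point.
Start: joints at [0.942, 0.527, 1.433, -0, 1.181, -0.178], TCP at [0.272, 0.563, 0.405] pointing down, gripper open.
Joint ranges: [-3.08, 3.08], [-0.75, 2.2], [0.22, 2.44], [-1.43, 4.57], [0, 2.65], [-2.85, 2.85]. Speed limits (rad/s): [2.79, 2.79, 3.14, 3.14, 3.14, 3.14].

INTERFACE

Orientations are given as a unit quaternion [x, y, z, w].
In Python, from rig import get_obs, camera, hand_in, cut_out, robot gives the robot as it stands.
- The arm moves only by the tool step_arm, never from a script. Its argument "rows" is a list of rows, each a list of 6 numbers: the shift along the world's x, y, z in m, then the turn, a rotation vector about the world's x, y, z in degrees. A call has 1 to 12 rows; each row shifts and turns the commanded pose from where the row before left it; what a row does not reach is not made up. A row lasts 1/8 s, in which the tool goes at most 62.5 mm and 10.7 degrees, less where a joint would pass 70% of its speed; a pose out of reach is approached as far as the arm can. A call is refused whole if a number of a shift passes 0.0625 or a number of a turn 10.7, either way. A call with a gripper value outside its range is refused whole. "jaw" is the finger opening in m, from 0 to 0.087, set as the call begins (left out, the last holds). The fingers move at their own pace and stop on an object; "squeeze" is the grip in N (left out, the last holds). Time passes only in rows, so rows that do not move let the fingers close. It gives the time, the measured TCP pose, the force, the opening and the grip force at its end, in the units of the state.
- get_obs(): the state, without advancing time (a new reading comes with each control period).
- camera(name): name is "scene" or "top"; returns a dict with "pixels" (400x640x3 uint8, blue, green, red), "depth" (400x640 float32, m along the optical axis (not along the pixel's ray), 0 where there is no reading), "fov_y" (degrees; the focal length in pixels is half the picture's height over the tangent of half this angle, whatever the lens; pixels are square), "cx", "cy" (the principal point, pixels), "extrinsics" (4x4, takes a point from camera to world coordinates). Camera axes: x right, y up, looking along -z (the intrinsics and any distortion apply to the point x, -y, -z); pixel columns grow to the right and rows downward; lengths in m; the calibration is good to about 2 mm. A picture is of the moment at which its call begins.
- hand_in(): hands the job in; it is judged then, once.
Trained networks look in the newest picture that a camera, given by its name, has taken for a name from the list of things; names that differ only in an ending like _2 or _b are one class to them, and where a whole thing is asked for, a point or a joint stands for the part that bears it (a point fixed in the world has none). Each returns a list of dicts, best first, with "confidence" (0 to 1); they miss things now and then, are a little off and sometimes report something else, mostly with a low value. They report only what shows in the picture. A call takes as long as a camera call. They do not tell look-alikes from the thing itself.
- cut_out(label, camera): "region" (400x640 bool, what is visible of it) and "extent" ([centre column, centre row, width, height] in pixels, round what is visible of it).
The state is a dict: "time": time; "q": joint angles; "joint_velocities": joint speeds; "joint_torque": joint torques, N m; "position": TCP position; "tool_rot": TCP orientation; "ft_force": force on the tool from outside, world axes, zero at the start; "moment": the same for the moment, N m; "grip_width": finger opening in m; "grip_force": force on a finger pad.
Only numpy, scipy, OpenCV 4.12 (cv2) and the standard library are available. Lean on these libraries where they do the work, as an engineer would, in place of code of your own. Each camera call takes 0.05 s, during which the arm holds its last target. There are 200 camera calls.

## Working session

There is one attempt and no reset: what is moved stays moved. The work goes in short steps, Python scripts to look and compute and a tool call to move; the robot and the scene stay as the last step left them, time stands still between calls to the robot, and variables do not carry over. Pictures are saved under pics/ and viewed, at most 14 in all, crops included, and the job is handed in when it is done.

Besides the shell and the picture viewer there is one more tool, called after "Request:" as a command line: name --pt "numbers of a row" for each row, then --argument value for the rest. step_arm: Moves the arm, as the interface text tells. Its arguments: {"type":"object","properties":{"rows":{"type":"array"},"jaw":{"type":"number"},"squeeze":{"type":"number"}},"required":["rows"]}

```bash
mkdir -p pics
cat > h.py <<'E'
import numpy as np, cv2
from rig import get_obs, camera, hand_in, cut_out, robot
def K(c):
    f=c["pixels"].shape[0]/2/np.tan(np.radians(c["fov_y"])/2); return f
def cloud(c):
    d=c["depth"]; f=K(c); v,u=np.mgrid[0:d.shape[0],0:d.shape[1]]
    P=np.stack([(u-c["cx"])/f*d,-(v-c["cy"])/f*d,-d],-1)
    E=np.array(c["extrinsics"]); W=P@E[:3,:3].T+E[:3,3]; W[d==0]=np.nan
    return W
E
python3 - <<'E'
from h import *
o=get_obs();print(o["time"],o["position"],o["tool_rot"],o["grip_width"],robot.tip_extent)
for n in("scene","top"):
    c=camera(n);cv2.imwrite(f"pics/{n}0.png",c["pixels"]);print(n,[k for k in c],c["fov_y"],c["cx"],c["cy"],np.round(c["extrinsics"],3).tolist())
    W=cloud(c)
    for l in["wheel","lid_square","lid_oblong","lid_round","lid_small","jar_round","jar_small","jar_square","jar_oblong","bowl"]:
        for r in cut_out(l,n):
            m=r["region"]; p=W[m]; p=p[~np.isnan(p[:,0])]
            if len(p)<5: print(l,"few");continue
            z=np.percentile(p[:,2],95); t=p[abs(p[:,2]-z)<.006]
            print(l,round(r["confidence"],2),np.round(r["extent"]),"n",len(p),"ztop",round(z,4),"mid",np.round((t.max(0)+t.min(0))/2,3),"ext",np.round(np.ptp(t,0),3))
E
```

```text
0.0 [0.27206614 0.56229132 0.40375678] [ 2.23488271e-01  9.74705996e-01 -1.01167232e-03 -4.36022790e-04] 0.08672777932224643 0.1822
scene ['pixels', 'depth', 'fov_y', 'cx', 'cy', 'extrinsics'] 43.91594971346951 318.70489001717675 200.85054041795715 [[0.802, -0.308, 0.512, 1.168], [0.597, 0.449, -0.666, -0.79], [-0.025, 0.839, 0.543, 0.745], [0.0, 0.0, 0.0, 1.0]]
wheel 0.89 [309. 276.  67.  45.] n 1707 ztop 0.0517 mid [ 0.646 -0.154  0.052] ext [0.141 0.136 0.012]
lid_square 0.95 [248. 244.  38.  24.] n 578 ztop 0.0226 mid [ 0.454 -0.14   0.021] ext [0.089 0.087 0.009]
lid_square 0.67 [310. 265.  44.  19.] n 382 ztop 0.0726 mid [ 0.668 -0.157  0.072] ext [0.034 0.076 0.011]
lid_oblong 0.89 [307. 254.  48.  27.] n 408 ztop 0.0919 mid [ 0.644 -0.154  0.09 ] ext [0.061 0.094 0.008]
lid_round 0.57 [307. 246.  31.  17.] n 252 ztop 0.1119 mid [ 0.644 -0.157  0.11 ] ext [0.059 0.052 0.008]
lid_round 0.32 [360. 168.  23.  24.] n 473 ztop 0.0599 mid [0.491 0.283 0.059] ext [0.057 0.06  0.01 ]
lid_small 0.65 [258. 320.  27.  22.] n 387 ztop 0.0219 mid [ 0.64  -0.313  0.02 ] ext [0.048 0.045 0.0
[... 1721 characters left out ...]
226.  28.  20.] n 448 ztop 0.0629 mid [0.49  0.287 0.062] ext [0.054 0.056 0.01 ]
jar_small 0.82 [257. 167.  18.  21.] n 263 ztop 0.0583 mid [0.651 0.173 0.058] ext [0.042 0.042 0.011]
jar_square 0.95 [317. 240.  32.  33.] n 624 ztop 0.059 mid [0.452 0.013 0.058] ext [0.079 0.08  0.011]
jar_square 0.68 [381. 163.  28.  29.] n 106 ztop 0.0765 mid [ 0.646 -0.15   0.076] ext [0.072 0.072 0.01 ]
jar_oblong 0.58 [424. 232.  25.  39.] n 651 ztop 0.0541 mid [ 0.475 -0.266  0.053] ext [0.087 0.055 0.01 ]
bowl 0.74 [322. 165.  22.  27.] n 600 ztop 0.0396 mid [0.652 0.004 0.039] ext [0.069 0.071 0.011]
bowl 0.43 [423. 232.  17.  40.] n 704 ztop 0.0541 mid [ 0.474 -0.266  0.053] ext [0.09  0.055 0.01 ]
```

Run:
```python
from h import *
s=cv2.imread("pics/scene0.png");t=cv2.imread("pics/top0.png")
a=cv2.resize(s[130:340,180:430],None,fx=3,fy=2.8)[:, :750]
cv2.imwrite("pics/a.png",a[:600])
cv2.imwrite("pics/b.png",cv2.resize(t[130:280,190:460],None,fx=2.9,fy=2.9))
spec={"sq":(.645,-.152,.072,.055),"ob":(.645,-.152,.092,.055),"ro":(.645,-.152,.112,.04),"sm":(.645,-.152,.132,.04),
"jr":(.491,.284,.06,.04),"js":(.652,.172,.055,.04),"jsq":(.453,.01,.056,.06),"job":(.474,-.268,.052,.06),"wh":(.645,-.152,.05,.08),"yel":(.454,-.138,.02,.06),"pink":(.64,-.312,.02,.04),"bowl":(.652,.003,.038,.05)}
for n,dz in(("scene",0.001),("top",.003)):
    c=camera(n);W=cloud(c)
    for k,(x,y,z,r) in spec.items():
        m=(np.hypot(W[...,0]-x,W[...,1]-y)<r)&(abs(W[...,2]-z-dz)<.0045)
        p=W[m]; R=cv2.minAreaRect((p[:,:2]*1000).astype(np.float32))
        print(n,k,len(p),"zmed",round(np.median(p[:,2]),4),"c",np.round(R[0],1),"size",np.round(R[1],1),"ang",round(R[2],1),c["pixels"][m].mean(0).round())
```

```text
scene sq 224 zmed 0.0703 c [ 670.2 -153.4] size [84.5 25.3] ang 80.4 [81. 69. 69.]
scene ob 229 zmed 0.0901 c [ 644.8 -151. ] size [93.1 46.6] ang 78.6 [89. 78. 81.]
scene ro 172 zmed 0.1102 c [ 647.2 -159. ] size [60.9 47.4] ang 37.8 [81. 73. 80.]
scene sm 237 zmed 0.1303 c [ 645.6 -155.8] size [43.6 48.5] ang 36.9 [116.  96.  91.]
scene jr 71 zmed 0.0597 c [491.4 283.9] size [55. 61.] ang 33.6 [ 52.  67. 100.]
scene js 68 zmed 0.0537 c [650.2 170.5] size [44.1 42. ] ang 3.6 [ 54.  68. 100.]
scene jsq 159 zmed 0.0556 c [452.1  11.5] size [64.4 72.1] ang 58.8 [ 50.  66. 101.]
scene job 223 zmed 0.0515 c [ 473.8 -268.4] size [44.5 91.3] ang 80.5 [ 49.  66. 103.]
scene wh 1201 zmed 0.0498 c [ 649.  -160.5] size [138.4 125.3] ang 28.0 [103. 107. 109.]
scene yel 511 zmed 0.0202 c [ 452.5 -138.2] size [68.3 73.3] ang 57.2 [ 44. 128. 150.]
scene pink 350 zmed 0.0199 c [ 639.6 -312.2] size [46.6 48.5] ang 49.8 [ 99.  86. 147.]
scene bowl 143 zmed 0.0372 c [652.6   2.4] size [73.9 74.2] ang 75.9 [93. 80. 63.]
top sq 78 zmed 0.0725 c [ 647.1 -149. ] size [67.9 69. ] ang 80.8 [54. 52. 70.]
top
[... 186 characters left out ...]
3.9 -152.5] size [44.7 44.8] ang 44.5 [99. 76. 71.]
top jr 94 zmed 0.0613 c [490.3 286.6] size [54.9 53.8] ang 89.6 [22. 40. 78.]
top js 59 zmed 0.0562 c [651.4 172.6] size [41. 42.] ang 44.7 [24. 42. 79.]
top jsq 135 zmed 0.0567 c [451.4  14. ] size [63.8 63.6] ang 58.1 [29. 49. 93.]
top job 128 zmed 0.0529 c [ 473.1 -266.3] size [43.2 87.5] ang 80.6 [27. 46. 87.]
top wh 1001 zmed 0.0513 c [ 644.2 -150.7] size [137.3 136.9] ang 62.6 [87. 89. 93.]
top yel 522 zmed 0.0212 c [ 452.1 -135.7] size [67.8 67.1] ang 55.6 [  2. 106. 130.]
top pink 199 zmed 0.0214 c [ 639.1 -309.5] size [45. 45.] ang 89.1 [ 80.  62. 127.]
top bowl 116 zmed 0.039 c [651.7   4.3] size [70.6 73.6] ang 89.6 [74. 58. 40.]
```

View pics/a.png

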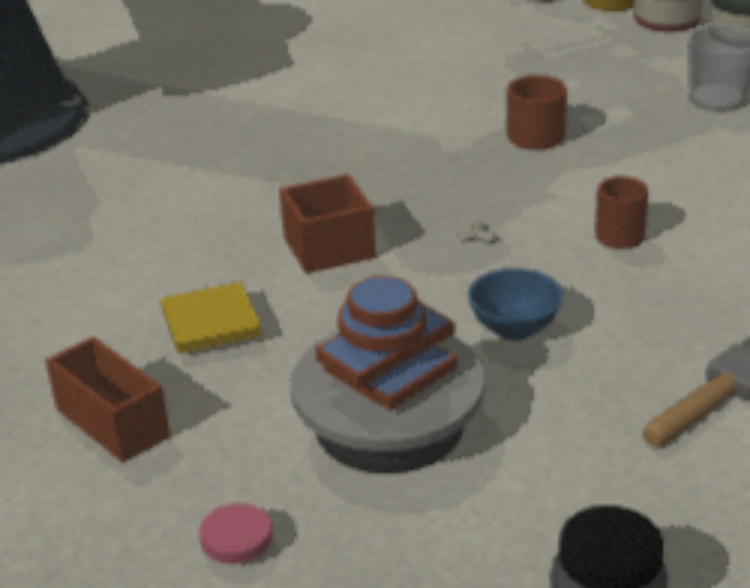

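View pics/b.png

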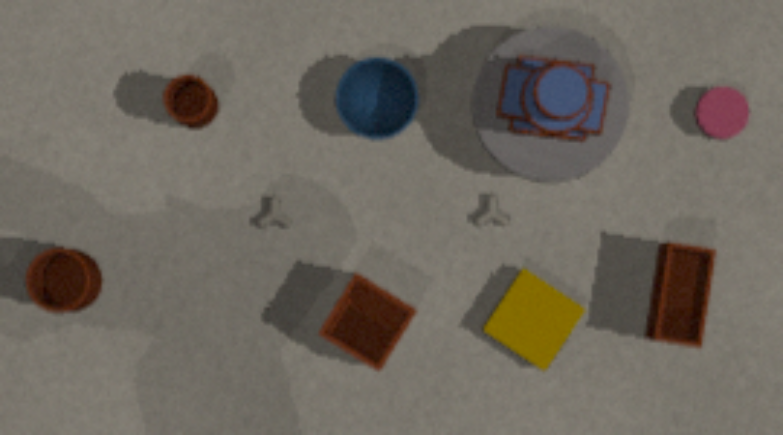

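The pictures show the stack of blue-topped lids at scene (307,250), top (382,163). There are two square candidates, the yellow one at top (375,242) and the blue one at the bottom of the stack. There are two small round candidates, the pink one at top (440,167) and the blue one on the stack. The stacked ones are meant: they are blue, and their heights of 70/90/110/130 mm fit.

Request:
step_arm --pt "0.026 -0.05 0 0 0 0" --pt "0.026 -0.05 0 0 0 0" --pt "0.026 -0.05 0 0 0 0" --pt "0.026 -0.05 0 0 0 0" --pt "0.026 -0.05 0 0 0 0" --pt "0.026 -0.05 0 0 0 0" --pt "0.026 -0.05 0 0 0 0" --pt "0.026 -0.05 0 0 0 0" --pt "0.026 -0.05 0 0 0 0" --pt "0.026 -0.05 0 0 0 0" --pt "0.026 -0.05 0 0 0 0" --pt "0.026 -0.05 0 0 0 0" --jaw 0.087 --squeeze 20

```text
time: 2.7
position: [0.585, -0.0393, 0.4049]
tool_rot: [0.224, 0.975, 0.0, 0.0]
ft_force: [-0.3, 0.5, -0.3]
grip_width: 0.0869
grip_force: 0.0
```

Request:
step_arm --pt "0.02 -0.038 0 0 0 0" --pt "0.02 -0.038 0 0 0 0" --pt "0.02 -0.038 -0.01 0 0 0" --pt "0 0 -0.03 0 0 0" --pt "0 0 -0.03 0 0 0" --pt "0 0 -0.02 0 0 0" --pt "0 0 -0.013 0 0 0" --pt "0 0 0 0 0 0" --pt "0 0 0 0 0 0"

```text
time: 3.82
position: [0.6447, -0.1515, 0.3027]
tool_rot: [0.223, 0.975, -0.0, 0.001]
ft_force: [-0.3, -0.3, -0.3]
grip_width: 0.0868
grip_force: 0.0
```

Run:
```python
from h import *
o=get_obs();print(o["position"])
out=[]
for n in("scene","top"):
    c=camera(n)["pixels"]
    out.append(cv2.resize(c[195:315,240:375] if n=="scene" else c[100:220,320:455],None,fx=2.9,fy=3.6))
cv2.imwrite("pics/c.png",np.hstack(out))
```

```text
[ 0.64468111 -0.15152767  0.30269605]
```

View pics/c.png

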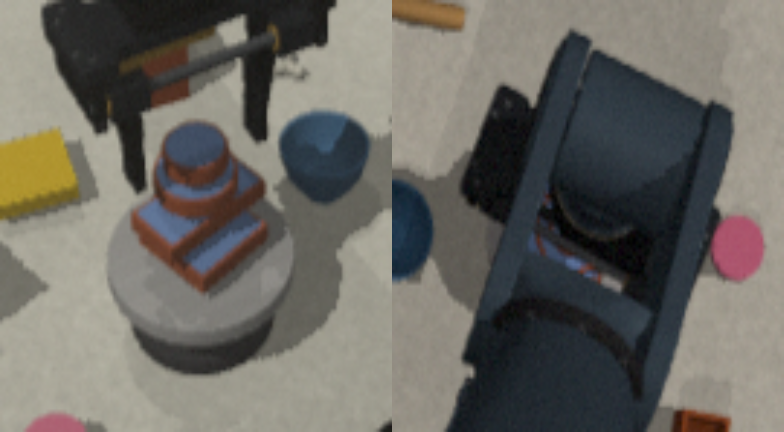

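The scene crop shows the open fingers either side of the small lid, tips at crop (135,185) and (255,135) with the lid midway at (195,160). Closing now.

Request:
step_arm --pt "0 -0.002 -0.001 0 0 0" --pt "0 0 0 0 0 0" --pt "0 0 0 0 0 0" --pt "0 0 0 0 0 0" --pt "0 0 0 0 0 0" --pt "0 0 0 0 0 0" --jaw 0.0 --squeeze 15

```text
time: 4.68
position: [0.6443, -0.1534, 0.3008]
tool_rot: [0.223, 0.975, 0.0, 0.0]
ft_force: [0.7, -0.2, -0.4]
grip_width: 0.0471
grip_force: 15.0
```

Request:
step_arm --pt "0 0 0.01 0 0 0" --pt "0 0 0.02 0 0 0" --pt "0 0 0.02 0 0 0" --pt "0 0.03 0 0 0 0" --pt "0.001 0.055 0 0 0 0" --pt "0.001 0.055 0 0 0 0" --pt "0.001 0.055 0 0 0 0" --pt "0.001 0.055 0 0 0 0" --pt "0.001 0.045 0 0 0 0" --pt "0.0015 0.03 0 0 0 0" --pt "0 0 -0.03 0 0 0" --pt "0 0 0 0 0 0"

```text
time: 6.18
position: [0.6496, 0.172, 0.3189]
tool_rot: [0.223, 0.975, -0.001, -0.003]
ft_force: [0.3, -0.1, -1.7]
grip_width: 0.0473
grip_force: 15.0
```

```bash
cat > look.py <<'E'
# residual of held lid relative to jar, and stack remeasure
import sys
from h import *
def rects(spec):
    for n,dz in(("scene",0.0005),("top",.002)):
        W=cloud(camera(n))
        for k,(x,y,z,r) in spec.items():
            m=(np.hypot(W[...,0]-x,W[...,1]-y)<r)&(abs(W[...,2]-z-dz)<.0045)
            p=W[m]
            if len(p)<10: print(n,k,len(p)); continue
            R=cv2.minAreaRect((p[:,:2]*1000).astype(np.float32))
            A=np.c_[p[:,:2]-p[:,:2].mean(0),np.ones(len(p))]; s=np.linalg.lstsq(A,p[:,2],rcond=None)[0]
            print(n,k,len(p),"z",round(np.median(p[:,2]),4),"c",np.round(R[0],1),"size",np.round(R[1],1),"ang",round(R[2],1),"slope",s[:2].round(3))
E
python3 - <<'E'
from look import *
rects({"ro":(.645,-.152,.11,.045),"ob":(.645,-.152,.09,.055),"js":(.651,.172,.055,.04),"held":(.651,.172,.149,.04)})
c=camera("scene")["pixels"]
cv2.imwrite("pics/d.png",cv2.resize(c[130:250,330:450],None,fx=4.8,fy=4.8))
E
```

```text
scene ro 453 z 0.11 c [ 642.  -152.2] size [59.8 63.1] ang 48.7 slope [-0.003  0.013]
scene ob 300 z 0.0897 c [ 643.5 -151.3] size [92.7 51.8] ang 79.1 slope [-0.008  0.001]
scene js 70 z 0.0542 c [652.7 168.5] size [41.1 44.6] ang 31.3 slope [ 0.01  -0.009]
scene held 187 z 0.1487 c [649.8 168.3] size [68.  44.9] ang 85.6 slope [-0.037  0.01 ]
top ro 423 z 0.1111 c [ 642.  -149.8] size [59.5 60.7] ang 44.5 slope [ 0.002 -0.   ]
top ob 223 z 0.0909 c [ 643.  -148.9] size [91.6 46.8] ang 79.0 slope [-0.017 -0.002]
top js 0
top held 0
```

View pics/d.png

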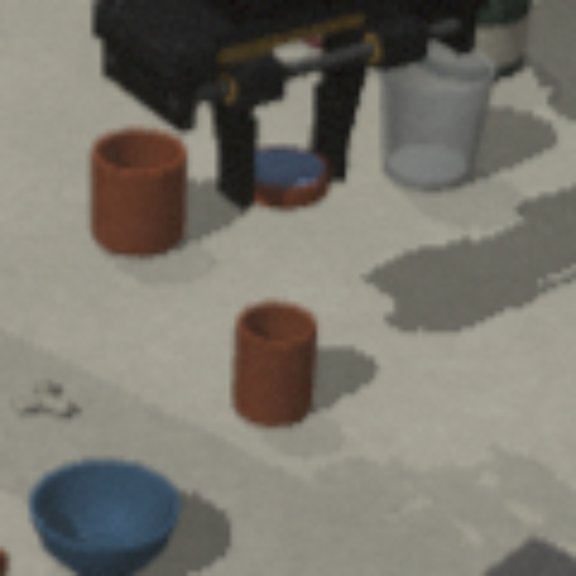

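The lid hangs level in the fingers, at crop (288,175), above the small jar at (275,365). Lowering.

Request:
step_arm --pt "0.001 0 -0.03 0 0 0" --pt "0 0 -0.025 0 0 0" --pt "0 0 -0.012 0 0 0" --pt "0 0 -0.007 0 0 0" --pt "0 0 -0.004 0 0 0" --pt "0 0 -0.002 0 0 0" --pt "0 0 -0.001 0 0 0" --pt "0 0 0 0 0 0"

```text
time: 7.32
position: [0.6518, 0.1716, 0.2401]
tool_rot: [0.223, 0.975, 0.0, 0.0]
ft_force: [0.3, 1.0, -0.5]
grip_width: 0.0476
grip_force: 15.0
```

Request:
step_arm --pt "0 0 -0.001 0 0 0" --pt "0 0 -0.001 0 0 0" --pt "0 0 -0.0005 0 0 0" --pt "0 0 0 0 0 0"

```text
time: 7.82
position: [0.6518, 0.1716, 0.2377]
tool_rot: [0.223, 0.975, 0.0, 0.0]
ft_force: [-0.2, 0.3, 3.2]
grip_width: 0.0473
grip_force: 15.0
```

Request:
step_arm --pt "0 0 0 0 0 0" --pt "0 0 0 0 0 0" --pt "0 0 0 0 0 0" --pt "0 0 0.02 0 0 0" --pt "0 0 0.05 0 0 0" --pt "0 0 0.03 0 0 0" --pt "0 -0.03 0 0 0 0" --pt "-0.001 -0.055 0 0 0 0" --pt "-0.001 -0.055 0 0 0 0" --pt "-0.002 -0.055 0 0 0 0" --pt "-0.002 -0.055 0 0 0 0" --pt "-0.002 -0.045 0 0 0 0" --jaw 0.087

```text
time: 9.32
position: [0.6437, -0.1258, 0.339]
tool_rot: [0.224, 0.975, -0.0, 0.001]
ft_force: [-0.0, 0.4, -0.7]
grip_width: 0.087
grip_force: 0.0
```

Run:
```python
from look import *
rects({"smlid":(.651,.172,.067,.04)})
print(get_obs()["position"])
```

```text
scene smlid 163 z 0.0671 c [651.5 169.8] size [46.8 47.8] ang 56.2 slope [0.002 0.008]
top smlid 246 z 0.0679 c [651.2 171.1] size [46.3 46.2] ang 78.9 slope [-0.006 -0.014]
[ 0.64385666 -0.12855697  0.33899274]
```

Request:
step_arm --pt "-0.002 -0.0225 0 0 0 0" --pt "0 0 -0.02 0 0 0" --pt "0 0 -0.02 0 0 0" --pt "0 0 -0.01 0 0 0" --pt "0 0 -0.007 0 0 0" --pt "0 0 0 0 0 0"

```text
time: 10.18
position: [0.6419, -0.1457, 0.2802]
tool_rot: [0.223, 0.975, 0.0, -0.0]
ft_force: [0.2, -0.3, 0.5]
grip_width: 0.0871
grip_force: 0.0
```

Request:
step_arm --pt "0 -0.005 0.0005 0 0 0" --pt "0 0 0 0 0 0" --pt "0 0 0 0 0 0" --pt "0 0 0 0 0 0" --pt "0 0 0 0 0 0" --pt "0 0 0 0 0 0" --jaw 0

```text
time: 10.92
position: [0.6419, -0.151, 0.2811]
tool_rot: [0.223, 0.975, -0.0, 0.0]
ft_force: [-0.3, -0.4, 2.5]
grip_width: 0.0615
grip_force: 15.0
```

Request:
step_arm --pt "0 0 0.01 0 0 0" --pt "0 0 0.03 0 0 0" --pt "-0.008 0.024 0 0 0 0" --pt "-0.0168 0.0484 0 0 0 0" --pt "-0.0168 0.0484 0 0 0 0" --pt "-0.0168 0.0484 0 0 0 0" --pt "-0.0168 0.0484 0 0 0 0" --pt "-0.0168 0.0484 0 0 0 0" --pt "-0.0168 0.0484 0 0 0 0" --pt "-0.0168 0.0484 0 0 0 0" --pt "-0.0168 0.0484 0 0 0 0" --pt "-0.008 0.024 0 0 0 0"

```text
time: 12.42
position: [0.4878, 0.2872, 0.3197]
tool_rot: [0.222, 0.975, -0.001, -0.002]
ft_force: [0.2, -0.6, -0.8]
grip_width: 0.0615
grip_force: 15.0
```

Run:
```python
from look import *
rects({"ob":(.645,-.152,.09,.06),"sq":(.645,-.152,.07,.06)})
print(get_obs()["position"])
```

```text
scene ob 649 z 0.09 c [ 643.4 -151.5] size [93.2 49. ] ang 78.5 slope [-0.011  0.007]
scene sq 270 z 0.0699 c [ 669.7 -155.1] size [69.1 26.3] ang 81.2 slope [-0.036  0.01 ]
top ob 598 z 0.0909 c [ 643.3 -149.1] size [91.8 46.7] ang 79.3 slope [0.003 0.002]
top sq 188 z 0.0709 c [ 646.7 -150.1] size [67.2 68. ] ang 82.9 slope [0.005 0.002]
[0.4880378  0.28725769 0.3197459 ]
```

Request:
step_arm --pt "0.003 -0.002 -0.02 0 0 0" --pt "0 0 -0.025 0 0 0" --pt "0 0 -0.015 0 0 0" --pt "0 0 -0.008 0 0 0" --pt "0 0 -0.004 0 0 0" --pt "0 0 -0.002 0 0 0" --pt "0 0 0 0 0 0" --pt "0 0 0 0 0 0"

```text
time: 13.52
position: [0.4945, 0.2823, 0.2472]
tool_rot: [0.224, 0.975, 0.0, 0.0]
ft_force: [0.0, 0.4, -0.7]
grip_width: 0.0615
grip_force: 15.0
```

Request:
step_arm --pt "-0.0035 0.003 0 0 0 0" --pt "0 0 -0.002 0 0 0" --pt "0 0 -0.001 0 0 0" --pt "0 0 -0.001 0 0 0" --pt "0 0 0 0 0 0" --pt "0 0 0 0 0 0"

```text
time: 14.28
position: [0.4908, 0.2853, 0.2431]
tool_rot: [0.224, 0.975, 0.0, 0.0]
ft_force: [-0.8, -0.0, 3.3]
grip_width: 0.0613
grip_force: 15.0
```

Request:
step_arm --pt "0 0 0 0 0 0" --pt "0 0 0 0 0 0" --pt "0 0 0.02 0 0 0" --pt "0 0 0.05 0 0 0" --pt "0.017 -0.048 0 0 0 -9.4" --pt "0.017 -0.048 0 0 0 -9.4" --pt "0.017 -0.048 0 0 0 -9.4" --pt "0.017 -0.048 0 0 0 -9.4" --pt "0.017 -0.048 0 0 0 -9.4" --pt "0.017 -0.048 0 0 0 -9.4" --pt "0.017 -0.048 0 0 0 -9.4" --pt "0.017 -0.048 0 0 0 -9.5" --jaw 0.087

```text
time: 15.78
position: [0.6273, -0.1005, 0.3124]
tool_rot: [0.774, 0.633, 0.0, -0.0]
ft_force: [0.7, 0.2, -0.1]
grip_width: 0.0871
grip_force: 0.0
```

```bash
cat > yaw.py <<'E'
from look import *
from scipy.spatial.transform import Rotation as R
o=get_obs(); y=R.from_quat(o["tool_rot"]).as_matrix()
print(o["time"],o["position"].round(4),"close",np.degrees(np.arctan2(y[1,1],y[0,1])).round(1),"tilt",y[:,2].round(4))
E
python3 - <<'E'
from yaw import *
rects({"rolid":(.491,.285,.072,.045),"ob":(.645,-.152,.09,.06)})
E
```

```text
15.775 [ 0.6273 -0.1005  0.3124] close -11.5 tilt [-1.e-04  1.e-04 -1.e+00]
scene rolid 192 z 0.0723 c [491.2 281.4] size [57.9 65.1] ang 33.7 slope [-0.003  0.006]
scene ob 652 z 0.0901 c [ 644.  -151.1] size [93.1 49.2] ang 80.2 slope [-0.013  0.007]
top rolid 409 z 0.0732 c [490.2 285.6] size [61.6 58.4] ang 89.5 slope [-0.003  0.007]
top ob 5
```

Request:
step_arm --pt "0.008 -0.025 0 0 0 0" --pt "0.008 -0.025 0 0 0 0" --pt "0 0 -0.02 0 0 0" --pt "0 0 -0.02 0 0 0" --pt "0 0 -0.01 0 0 0" --pt "0 0 -0.001 0 0 0" --pt "0 0 0 0 0 0"

```text
time: 16.75
position: [0.6431, -0.1486, 0.2621]
tool_rot: [0.772, 0.635, 0.0, 0.0]
ft_force: [0.3, 0.1, 0.0]
grip_width: 0.0871
grip_force: 0.0
```

Request:
step_arm --pt "0 -0.0015 -0.001 0 0 0" --pt "0 0 0 0 0 0" --pt "0 0 0 0 0 0" --pt "0 0 0 0 0 0" --pt "0 0 0 0 0 0" --pt "0 0 0 0 0 0" --pt "0 0 0 0 0 0" --jaw 0

```text
time: 17.62
position: [0.6429, -0.1503, 0.2608]
tool_rot: [0.772, 0.635, 0.0, 0.0]
ft_force: [-0.1, -0.4, 0.2]
grip_width: 0.046
grip_force: 15.0
```

Request:
step_arm --pt "0 0 0.01 0 0 0" --pt "0 0 0.03 0 0 0" --pt "0 0 0.01 0 0 0" --pt "-0.0188 -0.013 0 0 0 -9.8" --pt "-0.0188 -0.013 0 0 0 -9.8" --pt "-0.0188 -0.013 0 0 0 -9.8" --pt "-0.0188 -0.013 0 0 0 -9.8" --pt "-0.0188 -0.013 0 0 0 -9.8" --pt "-0.0188 -0.013 0 0 0 -9.8" --pt "-0.0188 -0.013 0 0 0 -9.8" --pt "-0.0188 -0.013 0 0 0 -9.8" --pt "-0.0188 -0.013 0 0 0 -9.9"

```text
time: 19.12
position: [0.4729, -0.2675, 0.3107]
tool_rot: [0.996, -0.085, -0.0, -0.0]
ft_force: [0.5, -0.3, -2.1]
grip_width: 0.0458
grip_force: 15.0
```

Request:
step_arm --pt "0 0 0 0 0 0" --pt "0 0 0 0 0 0"

```text
time: 19.38
position: [0.474, -0.2671, 0.3108]
tool_rot: [0.997, -0.081, 0.0, -0.0]
ft_force: [-0.2, -0.2, -0.8]
grip_width: 0.0459
grip_force: 15.0
```

Run:
```python
from yaw import *
rects({"sq":(.645,-.152,.07,.06),"job":(.474,-.268,.052,.06),"heldob":(.474,-.268,.139,.06)})
out=[]
for n in("scene","top"):
    c=camera(n)["pixels"]
    out.append(cv2.resize(c[225:345,150:285] if n=="scene" else c[170:290,355:490],None,fx=2.9,fy=3.6))
cv2.imwrite("pics/e.png",np.hstack(out))
```

```text
19.375 [ 0.474  -0.2671  0.3108] close -99.3 tilt [ 5.e-04  0.e+00 -1.e+00]
scene sq 699 z 0.0701 c [ 647.8 -151.9] size [70.3 71.6] ang 83.3 slope [-0.003  0.009]
scene job 229 z 0.0513 c [ 474.7 -268.3] size [45.  93.6] ang 81.5 slope [-0.006 -0.002]
scene heldob 591 z 0.1401 c [ 474.2 -268.8] size [63.3 96.9] ang 83.6 slope [-0.007  0.013]
top sq 618 z 0.0709 c [ 646.8 -149.9] size [67.8 68.3] ang 81.7 slope [-0.006 -0.001]
top job 1
top heldob 11 z 0.1408 c [ 475.3 -264.6] size [97.9  6. ] ang 16.3 slope [-0.062  0.213]
```

View pics/e.png

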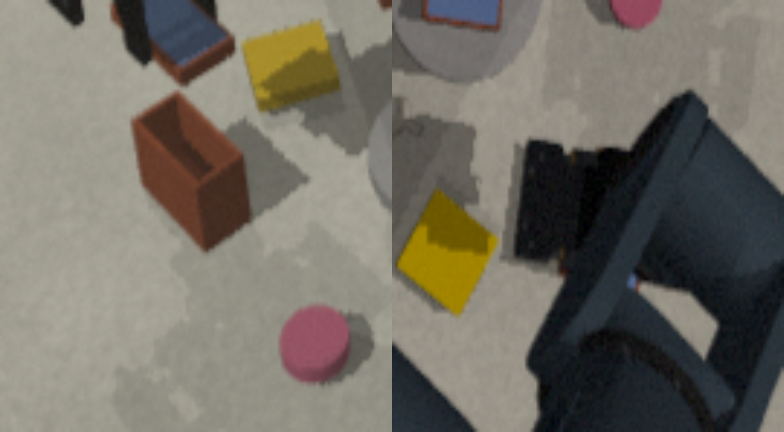

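The oblong lid, at the top of the scene crop around (180,35), hangs level and parallel to its jar at (190,170). Lowering.

Request:
step_arm --pt "0 0 -0.025 0 0 0" --pt "0 0 -0.025 0 0 0" --pt "0 0 -0.013 0 0 0" --pt "0 0 -0.007 0 0 0" --pt "0 0 -0.003 0 0 0" --pt "0 0 -0.001 0 0 0" --pt "0 0 0 0 0 0" --pt "0 0 0 0 0 0"

```text
time: 20.58
position: [0.4738, -0.2673, 0.2372]
tool_rot: [0.997, -0.082, 0.0, 0.0]
ft_force: [-0.6, 0.2, -0.2]
grip_width: 0.0462
grip_force: 15.0
```

Request:
step_arm --pt "0 0 -0.001 0 0 0" --pt "0 0 -0.001 0 0 0" --pt "0 0 -0.0005 0 0 0" --pt "0 0 0 0 0 0" --pt "0 0 0 0 0 0"

```text
time: 21.2
position: [0.4737, -0.2672, 0.2348]
tool_rot: [0.997, -0.082, 0.0, 0.0]
ft_force: [-1.2, 1.0, 5.5]
grip_width: 0.0456
grip_force: 15.0
```

Request:
step_arm --pt "0 0 0 0 0 0" --pt "0 0 0 0 0 0" --pt "0 0 0.02 0 0 0" --pt "0 0 0.05 0 0 0" --pt "0.0217 0.0145 0 0 0 1.4" --pt "0.0217 0.0145 0 0 0 0" --pt "0.0217 0.0145 0 0 0 0" --pt "0.0217 0.0145 0 0 0 0" --pt "0.0217 0.0145 0 0 0 0" --pt "0.0217 0.0145 0 0 0 0" --pt "0.0217 0.0145 0 0 0 0" --pt "0.0217 0.0145 0 0 0 0" --jaw 0.087

```text
time: 22.7
position: [0.6479, -0.1507, 0.3037]
tool_rot: [0.998, -0.07, -0.0, -0.0]
ft_force: [0.2, -0.7, 0.9]
grip_width: 0.0871
grip_force: 0.0
```

Request:
step_arm --pt "0 0 -0.02 0 0 0" --pt "0 0 0 0 0 0" --pt "0 0 0 0 0 0"

```text
time: 23.08
position: [0.6471, -0.1514, 0.2842]
tool_rot: [0.998, -0.07, -0.0, -0.0]
ft_force: [-0.3, -0.5, 0.1]
grip_width: 0.0875
grip_force: 0.0
```

Run:
```python
from yaw import *
rects({"sq":(.645,-.152,.07,.06),"oblid":(.474,-.268,.064,.06),"jsq":(.452,.0125,.056,.055)})
```

```text
23.075 [ 0.6471 -0.1514  0.2842] close -98.0 tilt [-4.e-04  2.e-04 -1.e+00]
scene sq 666 z 0.0701 c [ 647.1 -151.5] size [71.9 71.4] ang 83.4 slope [-0.004  0.007]
scene oblid 618 z 0.0641 c [ 474.7 -268.7] size [47.4 95.6] ang 80.6 slope [-0.003  0.01 ]
scene jsq 78 z 0.0551 c [440.4   2.5] size [47.4 73.1] ang 41.5 slope [-0.013 -0.001]
top sq 35 z 0.0712 c [ 628.1 -160.6] size [43.2 11.9] ang 64.8 slope [-0.103  0.039]
top oblid 580 z 0.065 c [ 473.7 -266.5] size [46.8 91.5] ang 80.7 slope [0.003 0.003]
top jsq 46 z 0.0574 c [457.   18.1] size [55.4 62.3] ang 53.1 slope [0.018 0.035]
```

Request:
step_arm --pt "0 0 -0.02 0 0 0" --pt "0 0 -0.015 0 0 0" --pt "0 0 -0.008 0 0 0" --pt "0 0 0 0 0 0" --pt "0 0 0 0 0 0"

```text
time: 23.8
position: [0.6475, -0.1513, 0.2414]
tool_rot: [0.998, -0.07, 0.0, 0.0]
ft_force: [0.3, 0.7, 0.4]
grip_width: 0.0872
grip_force: 0.0
```

Request:
step_arm --pt "0 0 0 0 0 0" --pt "0 0 0 0 0 0" --pt "0 0 0 0 0 0" --pt "0 0 0 0 0 0" --pt "0 0 0 0 0 0" --pt "0 0 0 0 0 0" --jaw 0

```text
time: 24.55
position: [0.6474, -0.1512, 0.2417]
tool_rot: [0.998, -0.07, 0.0, 0.0]
ft_force: [-0.1, 1.0, 2.7]
grip_width: 0.0679
grip_force: 15.0
```

Request:
step_arm --pt "0 0 0.01 0 0 0" --pt "0 0 0.03 0 0 0" --pt "0 0 0.02 0 0 0" --pt "-0.0244 0.0205 0 0 0 -3" --pt "-0.0244 0.0205 0 0 0 -3" --pt "-0.0244 0.0205 0 0 0 -3" --pt "-0.0244 0.0205 0 0 0 -3" --pt "-0.0244 0.0205 0 0 0 -3" --pt "-0.0244 0.0205 0 0 0 -3" --pt "-0.0244 0.0205 0 0 0 -3" --pt "-0.0244 0.0205 0 0 0 -2.6"

```text
time: 25.92
position: [0.4514, 0.0133, 0.3018]
tool_rot: [0.962, -0.273, 0.001, -0.0]
ft_force: [-0.2, -0.1, -1.8]
grip_width: 0.0675
grip_force: 15.0
```

Request:
step_arm --pt "0 0 -0.02 0 0 0" --pt "0 0 0 0 0 0" --pt "0 0 0 0 0 0"

```text
time: 26.3
position: [0.4527, 0.0125, 0.2818]
tool_rot: [0.962, -0.273, 0.001, -0.0]
ft_force: [0.2, -0.1, -0.9]
grip_width: 0.0681
grip_force: 15.0
```

Run:
```python
from yaw import *
rects({"jsq":(.452,.0125,.056,.055),"heldsq":(.452,.0125,.11,.055)})
c=camera("scene")["pixels"]
cv2.imwrite("pics/f.png",cv2.resize(c[140:250,230:350],None,fx=5,fy=5))
```

```text
26.3 [0.4527 0.0125 0.2818] close -121.6 tilt [ 1.4e-03 -4.0e-04 -1.0e+00]
scene jsq 159 z 0.0553 c [451.9  11.5] size [65.3 68. ] ang 58.1 slope [-0.008 -0.003]
scene heldsq 421 z 0.1103 c [452.4  10. ] size [85.3 74.4] ang 60.1 slope [-0.014  0.009]
top jsq 0
top heldsq 0
```

View pics/f.png

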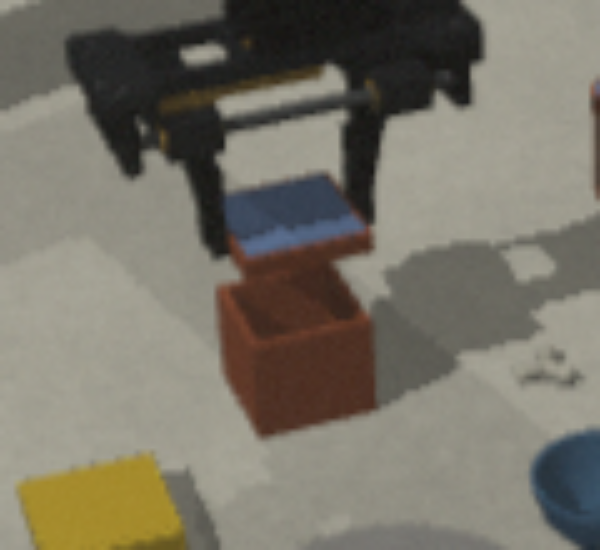

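The square lid, at crop (300,220), is level, aligned and centred over its jar at (300,340). Lowering.

Request:
step_arm --pt "-0.0005 0 -0.02 0 0 0" --pt "0 0 -0.012 0 0 0" --pt "0 0 -0.005 0 0 0" --pt "0 0 -0.002 0 0 0" --pt "0 0 -0.001 0 0 0" --pt "0 0 0 0 0 0" --pt "0 0 0 0 0 0"

```text
time: 27.32
position: [0.4516, 0.0128, 0.2415]
tool_rot: [0.962, -0.273, 0.0, -0.0]
ft_force: [0.3, 0.1, 0.0]
grip_width: 0.068
grip_force: 15.0
```

Request:
step_arm --pt "0 0 -0.001 0 0 0" --pt "0 0 -0.001 0 0 0" --pt "0 0 0 0 0 0" --pt "0 0 0 0 0 0"

```text
time: 27.82
position: [0.4516, 0.0128, 0.2396]
tool_rot: [0.962, -0.273, 0.0, -0.0]
ft_force: [-1.5, -0.2, 5.8]
grip_width: 0.068
grip_force: 15.0
```

Contact. Next: release, lift, and back off out of the view.

Request:
step_arm --pt "0 0 0 0 0 0" --pt "0 0 0 0 0 0" --pt "0 0 0 0 0 0" --pt "0 0 0.02 0 0 0" --pt "0 0 0.05 0 0 0" --pt "0 0 0.05 0 0 0" --pt "0.03 -0.04 0 0 0 0" --pt "0.03 -0.04 0 0 0 0" --pt "0.03 -0.04 0 0 0 0" --pt "0.03 -0.04 0 0 0 0" --pt "0 0 0 0 0 0" --pt "0 0 0 0 0 0" --jaw 0.087

```text
time: 29.32
position: [0.5708, -0.1469, 0.3585]
tool_rot: [0.962, -0.273, -0.001, -0.0]
ft_force: [0.1, 0.5, -0.4]
grip_width: 0.0872
grip_force: 0.0
```

Run:
```python
from yaw import *
rects({"sqlid":(.452,.0125,.068,.055),"oblid":(.474,-.268,.064,.06),"rolid":(.491,.285,.072,.045),"smlid":(.651,.172,.067,.04),"bowl":(.652,.003,.038,.05)})
c=camera("scene")["pixels"]
cv2.imwrite("pics/g.png",cv2.resize(c[130:340,180:430],None,fx=2.8,fy=2.8))
```

```text
29.325 [ 0.5708 -0.1469  0.3585] close -121.7 tilt [-0.0025  0.0015 -1.    ]
scene sqlid 381 z 0.0682 c [450.6  10.6] size [68.  71.5] ang 58.6 slope [0.001 0.004]
scene oblid 617 z 0.0641 c [ 474.6 -269. ] size [47.3 93.5] ang 81.1 slope [-0.003  0.016]
scene rolid 191 z 0.0723 c [492.6 281.1] size [60.4 61.8] ang 46.3 slope [-0.015  0.016]
scene smlid 168 z 0.0671 c [652.4 167.5] size [45.5 50. ] ang 11.2 slope [-0.024  0.011]
scene bowl 154 z 0.0371 c [652.3   1.8] size [74.4 74.7] ang 77.5 slope [ 0.006 -0.012]
top sqlid 649 z 0.069 c [451.3  13.2] size [67.8 67.7] ang 58.4 slope [ 0.002 -0.001]
top oblid 411 z 0.0648 c [ 473.1 -268.9] size [43.1 92.6] ang 78.7 slope [0.005 0.012]
top rolid 407 z 0.0731 c [490.1 285.8] size [58.5 61.5] ang 0.2 slope [0.004 0.004]
top smlid 230 z 0.0682 c [651.5 171.3] size [45.8 43.5] ang 44.6 slope [-0.031  0.006]
top bowl 114 z 0.0383 c [652.8   4.3] size [70.7 72. ] ang 89.5 slope [-0.003 -0.011]
```

View pics/g.png

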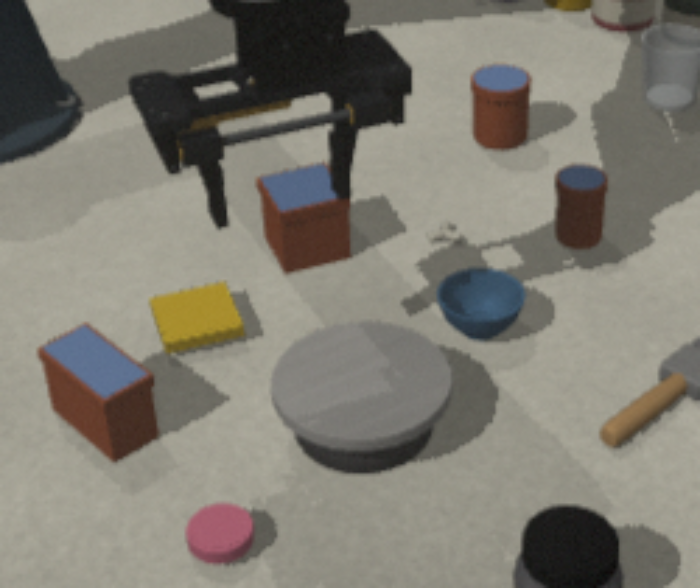

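All four lids lie flat on their jars, blue side up: square at (305,190), oblong at (97,360), round at (500,78), small at (580,178). The bowl, at (480,300), has not moved.

```bash
python3 -c "
from rig import hand_in; print(hand_in())"
```

```text
the job is handed in; nothing more can be done
None
```

All four lids are seated level on their own jars, blue side up; the jars and bowl stayed where they were, and I handed the job in at about 29 s of the 115 s (no verdict was returned).

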